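# Feel out the safe lock with its key

### The arm

A 7-joint arm with a two-finger parallel gripper is mounted at the origin on the work surface. World frame = base frame: x ahead of the robot, y to its left, z up, the work surface at z = 0. Lengths are in m, angles in rad, forces in N, time in s.
With the tool pointing down it reaches from about 0.425 to 0.925 m from the base axis. Payload 6.8 kg.
Tool frame: the origin (TCP) lies between the finger pads; the fingertips stand 11 mm ahead of it and the grasp point (between the pads) lies 8 mm behind it; z points along the fingers, y is the direction in which the jaws open and shut (so a half turn about z gives the same grasp; the last joint's range is limited). The gripper opens to 85 mm and grips with 20 to 120 N. Pads are 22 mm wide; open, the fingers measure 114 mm over their backs; the gripper's body (76 mm by 85 mm) begins 54 mm behind the grasp point. The pads swing forward as they close: fully open they stand 13 mm farther back than shut.
Start: joints at [1.054, 0.477, 0.022, 1.555, -0.011, 1.109, -0.083], TCP at [0.268, -0.619, 0.242] pointing down, gripper open.
Joint ranges: [-2.96, 2.96], [-0.34, 2.1], [-1.41, 1.46], [0.24, 2.44], [-1.37, 4.51], [0.17, 1.92], [-2.96, 2.96]. Speed limits (rad/s): [2.39, 2.39, 3.14, 3.14, 3.14, 3.14, 3.14].

### API

Orientations are given as a unit quaternion [x, y, z, w].
In Python, from bench import manip, claw, sensors, viewer, masks_of gives the robot as it stands. Calls block until the motion is done:
- manip.move_to(position, orientation): joint-space move of the TCP to a pose.
- manip.movel(position, attitude=None, feed=0.15, guard=None): straight line of the TCP; attitude=None keeps the orientation; feed is the mean speed in m/s. With guard (N) it stops when the force on the tool has changed by that much, and returns True; else False.
- manip.move_j(angles): joint-space move.
- claw.set_gripper(opening, newtons=None): opening from 0.0 (shut) to 1.0 (fully open); newtons is the grip in N (None keeps the last); returns when the fingers have stopped.
- manip.wait(seconds).
- manip.inverse_kinematics(position, orientation): joint angles nearest the present ones, or None.
- sensors.get_state(): the state.
- viewer.read_camera(name): name is "scene" or "top" or "wrist"; returns a dict with "color" (480x640x3 uint8, red, green, blue), "z_map" (480x640 float32, m along the optical axis (not along the pixel's ray), 0 where there is no reading), "fx", "fy", "cx", "cy" (pixels), "origin" and "orientation" of the camera in the world; the wrist camera has in their place "tool_from_camera" (4x4, takes a point from camera to tool coordinates, whose origin is the TCP and whose axes are the flange's). Camera axes: x right, y down, z forward; pixel columns grow to the right and rows downward; lengths in m; the calibration is good to about 2 mm. A picture is of the moment at which its call begins: read the wrist's pose just before it.
A pose or a line that the arm cannot do raises manip.MotionError and nothing moves.
- manip.job_done(): hands the job in, once; it reports no verdict.
Trained networks look in the newest picture that a camera, given by its name, has taken for a name from the list of things; names that differ only in an ending like _2 or _b are one class to them, and where a whole thing is asked for, a point or a joint stands for the part that bears it (a point fixed in the world has none). Each returns a list of dicts, best first, with "p" (0 to 1); they miss things now and then, are a little off and sometimes report something else, mostly with a low value. They report only what shows in the picture. A call takes as long as a camera call. They do not tell look-alikes from the thing itself.
- masks_of(label, camera): "pixels" (480x640 bool, what is visible of it) and "point" ([column, row] in pixels, amid what is visible of it).
The state is a dict: "time_s": time; "joint_pos": joint angles; "joint_velocities": joint speeds; "joint_efforts": joint torques, N m; "eef_pos": TCP position; "orientation": TCP orientation; "wrist_force": force on the tool from outside, world axes, zero at the start; "wrist_torque": the same for the moment, N m; "finger_gap": opening from 0.0 (shut) to 1.0 (fully open).
Only numpy, scipy, OpenCV 4.12 (cv2) and the standard library are available. Lean on these libraries where they do the work, as an engineer would, in place of code of your own. Each camera call takes 0.05 s, during which the arm holds its last target. There are 200 camera calls.

### The job

Take the key with the rectangular bow from the key stand and put it into the lock in the lid of the small grey safe; with light pressure turn it gently back and forth until the hidden keyway lets it sink fully home, then turn it clockwise (seen from above) until its bow stands square across the safe's index line. Never force the key, leave it in the lock, and leave the stand, the other key and the amber glass where they are.

Things in the scene. Friction and masses are not known exactly. Their poses are not given: they have to be found in the camera images.
- safe_key: Key to use, upright in one of the stand's two holes; 78 mm tall, 60 g, steel, rectangular black bow. Origin: centre of its lower end (tip); z up the shank, x along the wide side of bow and bit. From the tip: double bit 20 (x) by 5 (y) by 16.5 mm high; shank 8 mm thick; collar 36 mm wide from 36 to 40 mm up, resting on the stand. A half turn about z leaves it the same.
- key_bow (a point): Middle of the flat bow of the key to use, 62 mm above its tip: a plate 36 mm (x) by 10 mm (y, the way to pinch it), from 40 to 78 mm above the tip. In the stand its x axis lies within 0.45 rad of the stand's y axis.
- safe: Small top-opening grey steel safe, fixed to the table, 160 mm (x) by 220 mm (y), lid 100 mm above its underside. Origin: centre of the underside, z up, -x is its front. The lock lies in the middle of the lid.
- index_line (a point): Middle of the dark index line on the lid, 40 by 3 mm; it runs from the lock along the safe's -x axis, to the front, away from the two hinges on the rear edge.
- lock_mouth (a point): Centre of the lock's mouth, in the top face of a 50 mm square steel plate, 4 mm above the lid; axes as the safe's. Round hole of 23 mm diameter, edge chamfered 3 mm; a soft black dust flap hides the inside. Fully home, the key's collar lies on the plate, its tip 36 mm below this point. More than 30 N between key and safe damages the lock.
- lock_cam (a point): Hidden, 22 mm below the mouth: where the cam's top stands unpressed. Its slot (22.5 x 7.5 mm) starts within 0.8 rad either way of the safe's x. It yields down 6 mm (about 1 N, then 1.2 N/mm), then is hard; bit within 0.12 rad of the slot: it springs up round the bit, the force falls away. Turns with 0.12 Nm, stays put, drags if pressed over 10 N; stops 1.8 rad clockwise, 0.85 anticlockwise of x.
- stand: Wooden key stand, loose, 900 g, 75 mm (x) by 180 mm (y) by 44 mm high, two round upright holes of 25 mm diameter at y = -45 and +45 mm. Origin: centre of the underside.
- round_key: Another key, in the other hole of the stand, with a round bow of 34 mm diameter and 10 mm thickness, its centre 57 mm above its lower end; otherwise of the same height and collar. Origin: lower end. To be left alone.
- votive: Amber glass cup, 68 mm diameter, 65 mm tall, loose. Origin: centre of the underside. To be left alone.
Mind the look-alikes: they are no part of the job. What is shaped like the safe_key but red, turquoise or yellow is not meant.

How it is judged:
By the outcome, as a careful person would: the job done as asked, in the order asked, and still so for the second after the job is handed in, with the robot touching nothing.
It also fails if it takes over 72 s, if anything falls off the work surface, if the arm or the gripper's body presses on something with over 40 N, if the wrist force passes 120 N, or if a joint passes its speed limit or range.

## Working session

There is one attempt and no reset: what is moved stays moved. The work goes in short steps, each a Python script; the robot and the scene stay as the last script left them, time stands still between calls to the robot, and variables do not carry over. Pictures are saved under pics/ and viewed, about 8 in all and at most 12, crops included, and the job is handed in when it is done.

```bash
ls; mkdir -p pics
cat > h.py <<'E'
import numpy as np, cv2
from bench import manip, claw, sensors, viewer, masks_of
from scipy.spatial.transform import Rotation as R
def snap(n,f=None):
    s=sensors.get_state(); c=viewer.read_camera(n)
    if n=='wrist':
        T=np.eye(4);T[:3,:3]=R.from_quat(s['orientation']).as_matrix();T[:3,3]=s['eef_pos'];c['T']=T@np.array(c['tool_from_camera'])
    else:
        T=np.eye(4);T[:3,:3]=R.from_quat(c['orientation']).as_matrix();T[:3,3]=c['origin'];c['T']=T
    if f: cv2.imwrite('pics/'+f,c['color'][:,:,::-1])
    return c
def cloud(c):
    v,u=np.mgrid[:480,:640];z=c['z_map']
    p=np.stack([(u-c['cx'])/c['fx']*z,(v-c['cy'])/c['fy']*z,z],-1)
    P=p@c['T'][:3,:3].T+c['T'][:3,3]; P[z<=0]=np.nan
    return P
def down(yaw): # tool y axis at angle: tool pointing down, jaw axis dir = yaw
    y=np.array([np.cos(yaw),np.sin(yaw),0]);z=np.array([0,0,-1.]);x=np.cross(y,z)
    return R.from_matrix(np.stack([x,y,z],1)).as_quat()
E
python3 - <<'E'
from h import *
s=sensors.get_state();print(s['time_s'],s['eef_pos'],s['orientation'],s['finger_gap'],s['wrist_force'])
for n in('top','scene'):
    c=snap(n,n+'.png');P=cloud(c);print(n,np.array(c['T']).round(3).tolist(),c['fx'])
    for l in('safe_key','safe','lock_mouth','stand','round_key','votive','index_line'):
        for d in masks_of(l,n)[:4]:
            m=d['pixels'];q=P[m];print(l,round(d['p'],2),np.round(d['point']),m.sum(),np.nanmedian(q,0).round(3),np.nanmax(q[:,2]).round(3) if m.any() else '')
E
```

```text
pics
0.0 [ 0.26806553 -0.61887396  0.24133717] [ 9.79184001e-01  2.02972601e-01 -2.56460425e-04 -8.65937223e-04] 0.9954803304653967 [-0.01539344  0.59293602  0.26487064]
top [[-0.019, -0.991, 0.131, 0.428], [-1.0, 0.02, 0.001, 0.028], [-0.004, -0.131, -0.991, 0.94], [0.0, 0.0, 0.0, 1.0]] 496.31264985777693
safe_key 0.85 [213. 298.] 326 [0.459 0.21  0.054] 0.082
safe_key 0.71 [143. 229.] 380 [0.589 0.341 0.053] 0.082
safe_key 0.6 [191. 186.] 315 [0.658 0.253 0.06 ] 0.082
safe_key 0.6 [142. 272.] 359 [0.516 0.332 0.051] 0.083
safe 0.81 [484. 253.] 13379 [ 0.525 -0.256  0.1  ] 0.109
lock_mouth 0.71 [481. 255.] 13445 [ 0.525 -0.256  0.1  ] 0.109
stand 0.72 [227. 250.] 3697 [0.551 0.193 0.044] 0.089
round_key 0.62 [250. 249.] 332 [0.549 0.15  0.05 ] 0.086
votive 0.56 [332. 310.] 1191 [0.441 0.001 0.018] 0.07
index_line 0.89 [480. 256.] 13347 [ 0.525 -0.256  0.1  ] 0.109
scene [[-0.844, 0.354, -0.403, 0.858], [0.537, 0.555, -0.635, 0.546], [-0.001, -0.752, -0.659, 0.635], [0.0, 0.0, 0.0, 1.0]] 434.11140984281235
safe_key 0.98 [335. 382.] 644 [0.664 0.26  0.057] 0.082
safe_key 0.81 [402. 407.] 688 [0.597 0.346 0.058] 0.081
safe_key 0.79 [441. 379.] 543 [0.523 0.338 0.046] 0.082
safe_key 0.74 [418. 307.] 503 [0.463 0.218 0.052] 0.082
safe 0.66 [258. 188.] 6964 [ 0.545 -0.2    0.1  ] 0.108
lock_mouth 0.92 [262. 190.] 6828 [ 0.545 -0.198  0.1  ] 0.108
stand 0.8 [365. 341.] 4398 [0.573 0.213 0.045] 0.088
round_key 0.75 [350. 303.] 400 [0.558 0.153 0.055] 0.085
votive 0.95 [352. 240.] 1116 [0.444 0.005 0.045] 0.07
index_line 0.83 [259. 188.] 6790 [ 0.545 -0.198  0.1  ] 0.108
```

View pics/top.png

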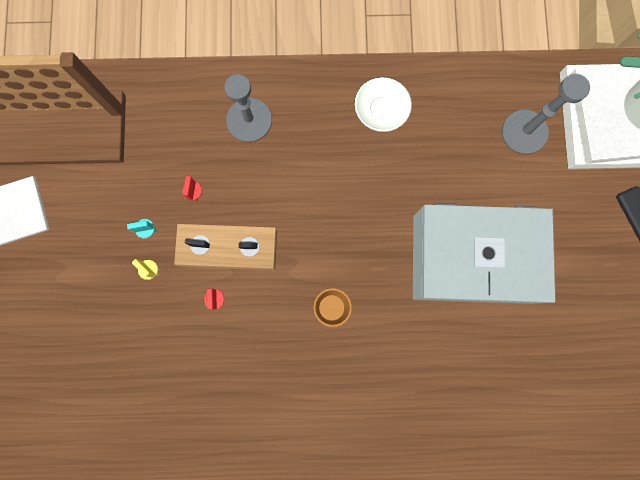

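View pics/scene.png

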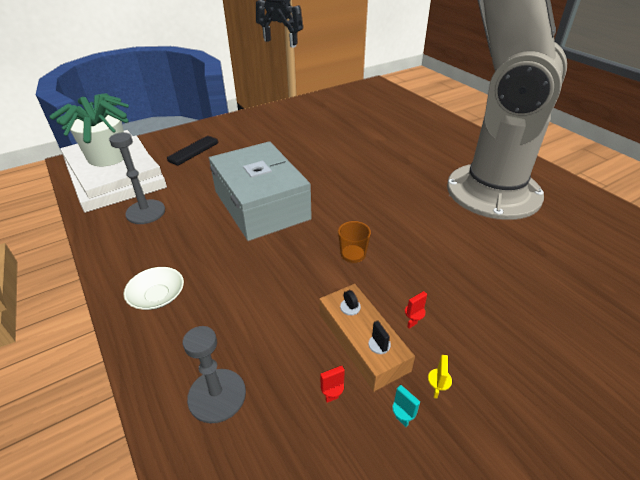

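The key candidates in the top view are:
- black at (198,243) in the stand, long flat bow
- black at (249,246) in the stand, short bow that looks round in the scene view at (350,299)
- red at (191,186) and (213,298), turquoise at (142,228), yellow at (146,270): wrong colours

The one at (198,243) fits, being rectangular, black and in the stand. I'll confirm it up close.

Run:
```python
from h import *
def fl(P): return P
manip.move_to([0.53,-0.254,0.32],down(np.pi/2)); print(sensors.get_state()['joint_pos'].round(2) if hasattr(sensors.get_state()['joint_pos'],'round') else sensors.get_state()['joint_pos'])
c=snap('wrist','w_safe.png');P=cloud(c);np.savez('safe.npz',P=P,c=c['color'],T=c['T'],K=[c['fx'],c['fy'],c['cx'],c['cy']])
print(np.nanmedian(P.reshape(-1,3),0),c['T'].round(3).tolist())
manip.move_to([0.55,0.22,0.26],down(0)); print(np.round(sensors.get_state()['joint_pos'],2))
c=snap('wrist','w_key.png');P=cloud(c);np.savez('key.npz',P=P,c=c['color'],T=c['T'],K=[c['fx'],c['fy'],c['cx'],c['cy']])
for l in('safe_key','round_key','stand'):
    for d in masks_of(l,'wrist')[:4]:
        m=d['pixels'];print(l,round(d['p'],2),np.round(d['point']),m.sum(),np.nanmedian(P[m],0).round(3))
        np.save(f'm_{l}_{int(d["p"]*100)}.npy',m)
a=cv2.imread('pics/w_safe.png');b=cv2.imread('pics/w_key.png')
cv2.imwrite('pics/both.png',cv2.resize(np.vstack([a,b]),(400,600)))
print(sensors.get_state()['time_s'])
```

```text
[ 0.84  0.34 -0.64  1.64  0.21  1.23  1.73]
[ 5.22581896e-01 -2.50883353e-01  2.13080728e-05] [[0.003, 0.945, 0.327, 0.445], [1.0, -0.002, -0.002, -0.255], [-0.001, 0.327, -0.945, 0.451], [0.0, 0.0, 0.0, 1.0]]
[-0.01  0.39 -0.62  1.71  0.25  1.12 -0.7 ]
safe_key 0.85 [216. 207.] 1289 [0.461 0.218 0.06 ]
safe_key 0.72 [270.  67.] 1580 [0.518 0.333 0.058]
safe_key 0.6 [360.  54.] 1682 [0.589 0.342 0.058]
safe_key 0.57 [318. 182.] 1330 [0.557 0.24  0.049]
round_key 0.72 [314. 268.] 1040 [0.553 0.153 0.048]
stand 0.65 [319. 212.] 11528 [0.556 0.204 0.043]
4.8
```

View pics/both.png

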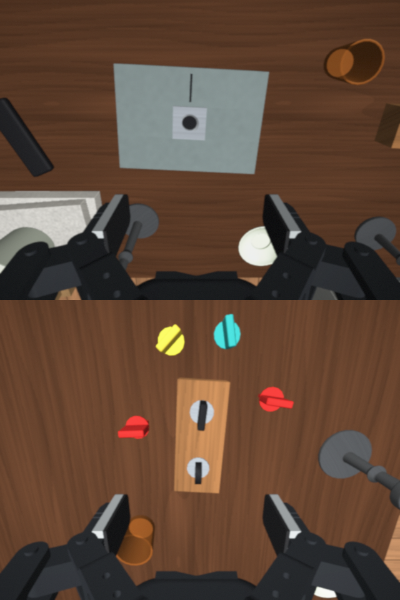

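The upper half shows the safe with the lock at (190,122) and the index line above it at (191,88). The lower half shows the stand with two black keys: the upper one at (202,413) and the lower one at (198,470). Next I'll take an enlarged crop and measure.

Run:
```python
from h import *
d=np.load('key.npz');P=d['P'];c=d['c']
cv2.imwrite('pics/crop.png',cv2.resize(c[120:320,240:400][:,:,::-1],None,fx=3,fy=3,interpolation=cv2.INTER_CUBIC))
def fit(q):
    (x,y),(w,h),a=cv2.minAreaRect((q[:,:2]*1000).astype(np.float32)); return np.round([x,y,w,h,a],2)
for y0,y1 in((.2,.29),(.1,.19)):
    m=(P[...,2]>.08)&(P[...,2]<.1)&(P[...,0]>.5)&(P[...,0]<.62)&(P[...,1]>y0)&(P[...,1]<y1)
    q=P[m];print('bow',m.sum(),fit(q),np.percentile(q[:,2],[5,50,95]).round(4))
    # collar plane z~.048
    m=(abs(P[...,2]-.048)<.0025)&(P[...,0]>.5)&(P[...,0]<.62)&(P[...,1]>y0)&(P[...,1]<y1)&(c.min(-1)>130)
    q=P[m];(x,y),r=cv2.minEnclosingCircle((q[:,:2]*1000).astype(np.float32));print('collar',m.sum(),x,y,r,np.median(q[:,2]))
m=(abs(P[...,2]-.044)<.003)&(P[...,0]>.48)&(P[...,0]<.65)&(P[...,1]>.08)&(P[...,1]<.31)
print('stand',fit(P[m]))
d=np.load('safe.npz');P=d['P'];c=d['c']
m=abs(P[...,2]-.1)<.008
print('lid',fit(P[m]),np.median(P[m][:,2]))
K=d['K'];T=d['T']
def ray(uv,z):
    uv=np.atleast_2d(uv);r=np.stack([(uv[:,0]-K[2])/K[0],(uv[:,1]-K[3])/K[1],np.ones(len(uv))],1)@T[:3,:3].T
    return T[:3,3]+r*((z-T[2,3])/r[:,2:])
g=c.mean(-1)
roi=np.zeros_like(g,bool);roi[100:290,200:400]=1
dark=(roi&(g<70)).astype(np.uint8)
n,lab,st,ce=cv2.connectedComponentsWithStats(dark)
for i in range(1,n):
    if st[i,4]>40:
        v,u=np.nonzero(lab==i); z=.104 if abs(st[i,2]-st[i,3])<10 else .1
        q=ray(np.stack([u,v],1),z);print('dark',st[i],ce[i].round(1),fit(q),np.median(q,0).round(4))
pl=(abs(P[...,2]-.104)<.012)&(g>150)&roi
v,u=np.nonzero(pl)
n,lab,st,ce=cv2.connectedComponentsWithStats(pl.astype(np.uint8));i=1+st[1:,4].argmax();v,u=np.nonzero(lab==i)
print('plate',st[i],fit(ray(np.stack([u,v],1),.104)),np.median(P[lab==i][:,2]), c[235,360],c[270,310])
```

```text
bow 521 [558.34 238.37  36.31  10.12  83.38] [0.0833 0.085  0.0863]
collar 659 558.1885986328125 238.51754760742188 17.89153480529785 0.04730729054307076
bow 116 [553.4  150.46  18.21   9.13  89.87] [0.0801 0.0807 0.0818]
collar 629 552.964111328125 148.9069366455078 18.089324951171875 0.04739587933784328
stand [581.66 191.65 180.74 127.34  86.65]
lid [ 631.7  -351.2   270.86  525.8    51.04] 0.0992775706540267
dark [ 200  100  200   12 1254] [328.4 103.4] [ 445.39 -267.76  175.04    9.15   89.84] [ 0.4433 -0.2352  0.1   ]
dark [304 119   3  43  57] [305.  139.4] [ 475.25 -263.63    1.16   37.08   86.92] [ 0.474  -0.2636  0.1   ]
dark [293 186  21  21 349] [302.9 195.9] [ 525.86 -265.93   18.85   19.2    89.8 ] [ 0.5258 -0.2659  0.104 ]
dark [ 200  270  200   20 3012] [288.9 281.7] [ 614.35 -270.88  206.23   21.53   89.88] [ 0.6171 -0.2867  0.1   ]
plate [ 275  170   57   56 2345] [ 527.6  -266.53   51.54   51.12   86.82] 0.10312321859396506 [135 150 149] [136 150 149]
```

View pics/crop.png

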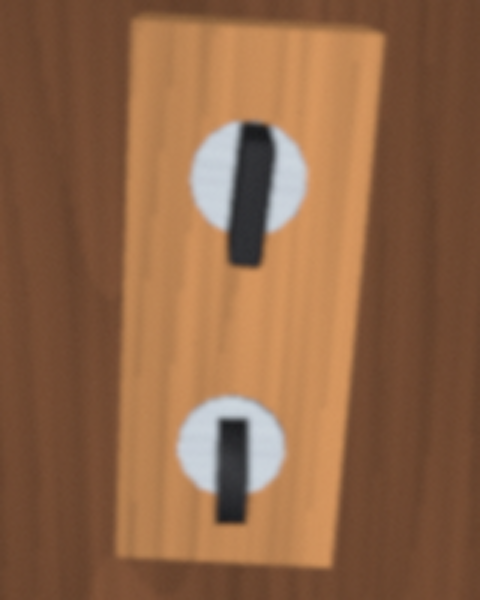

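The crop shows the upper key (250,190) with a wide flat-topped bow, measuring 36×10 mm, so it is the rectangular safe_key. The lower key (232,460) has the short top of a round bow. The plate, lid and index line all agree on a safe yaw of about -3.15°. Now I'll grasp the key.

Run:
```python
from h import *
yk=np.radians(83.38-90); k=np.array([.5583,.2384])
# IK range check for lock
for y in np.arange(-.3,2.6,.4): 
    q=manip.inverse_kinematics([.527,-.266,.15],down(y)); print(round(y,1),None if q is None else np.round(q,2))
claw.set_gripper(0.45,60)
manip.move_to([*k,.15],down(yk))
print('hit',manip.movel([*k,.064],feed=.08,guard=6)); s=sensors.get_state();print(s['eef_pos'],s['wrist_force'])
claw.set_gripper(0.0,60);s=sensors.get_state();print(s['finger_gap'],s['eef_pos'],s['wrist_force'],s['time_s'])
manip.movel([*k,.094],feed=.05);s=sensors.get_state();print(s['finger_gap'],s['eef_pos'],s['wrist_force'])
manip.movel([*k,.22],feed=.12);s=sensors.get_state();print(s['finger_gap'],s['eef_pos'],s['wrist_force'],np.round(s['joint_pos'],2),s['time_s'])
c=snap('wrist','held.png')
```

```text
-0.3 [ 0.71  0.48 -0.46  1.82  0.27  0.9  -0.17]
0.1 [ 0.74  0.49 -0.5   1.82  0.29  0.9   0.21]
0.5 [ 0.75  0.49 -0.51  1.82  0.3   0.91  0.61]
0.9 [ 0.81  0.51 -0.59  1.82  0.34  0.92  0.97]
1.3 [ 0.87  0.53 -0.67  1.81  0.4   0.94  1.32]
1.7 [ 0.92  0.55 -0.75  1.81  0.45  0.96  1.68]
2.1 [ 0.99  0.58 -0.84  1.8   0.52  0.99  2.03]
2.5 [ 1.04  0.62 -0.94  1.8   0.58  1.02  2.38]
hit False
[0.55869069 0.2386576  0.06456801] [-0.04722522  0.08310625 -0.45884765]
0.10396493478723126 [0.55866223 0.23857237 0.06457424] [-0.59416229 -0.23522715  3.92058292] 7.4417
0.10353495986986387 [0.55820617 0.23826405 0.09395754] [ 0.48224907 -0.17424171 -0.51156873]
0.1048529091878673 [0.55784398 0.23805782 0.21906258] [-0.4560275  -0.65431803 -1.25011856] [-0.07  0.45 -0.59  1.72  0.28  1.06 -0.86] 9.3917
```

Run:
```python
from h import *
L=np.array([.5272,-.2664]); y0=-.055+np.pi/2
manip.move_to([*L,.25],down(y0)); manip.movel([*L,.185],feed=.1)
s=sensors.get_state();print(s['finger_gap'],s['eef_pos'],s['wrist_force'],np.round(s['joint_pos'],2),s['time_s'])
a=snap('wrist')['color'];c=snap('scene');b=c['color'];P=cloud(c)
t=snap('top');
A=cv2.resize(a[120:420,160:480],(426,400));B=cv2.resize(b[90:240,180:340],(426,400))
cv2.imwrite('pics/pre.png',np.hstack([A,B])[:,:,::-1][:, :800])
print(a.shape)
```

```text
0.10897310790962356 [ 0.52768868 -0.26636904  0.1854558 ] [ 0.49137208  0.09606707 -0.32060767] [ 0.92  0.5  -0.74  1.78  0.39  1.01  1.55] 12.3417
(480, 640, 3)
```

View pics/pre.png

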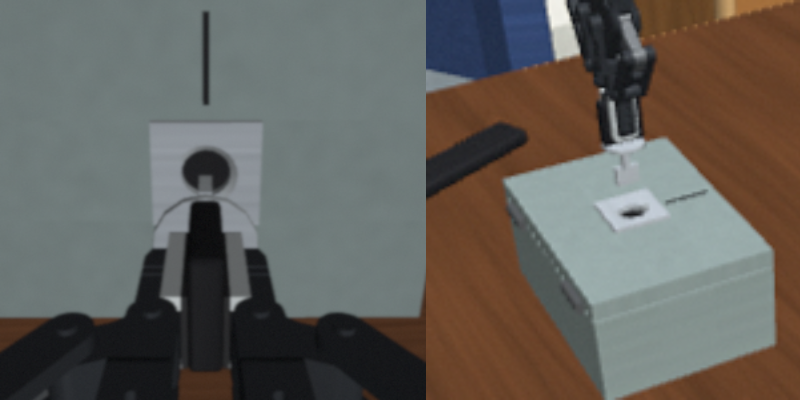

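Run:
```python
from h import *
L=np.array([.5272,-.2664])
s=sensors.get_state();f0=np.array(s['wrist_force'])
for z in (.165,.155,.148,.142,.1395,.138,.137,.136):
    g=manip.movel([*L,z],feed=.03,guard=6);s=sensors.get_state()
    print(z,g,np.round(s['eef_pos'],4),np.round(s['wrist_force'],2),np.round(s['wrist_torque'],2),round(s['time_s'],1))
    if g: break
```

```text
0.165 False [ 0.5273 -0.2664  0.1651] [-0.57 -0.11 -0.46] [ 0.04 -0.02 -0.02] 13.3
0.155 False [ 0.5271 -0.2663  0.1548] [-0.03 -0.2  -1.06] [ 0.04 -0.02 -0.05] 13.8
0.148 False [ 0.5271 -0.2663  0.1478] [ 0.7  -0.25  0.09] [-0.01 -0.01 -0.02] 14.2
0.142 False [ 0.5271 -0.2663  0.1417] [-0.1  -0.82 -0.32] [0.03 0.03 0.01] 14.5
0.1395 False [ 0.5271 -0.2664  0.1394] [-0.61  0.07 -0.66] [-0.06 -0.02 -0.02] 14.8
0.138 False [ 0.5274 -0.2665  0.1382] [-0.42  0.51  1.16] [-0.05 -0.02 -0.04] 15.0
0.137 False [ 0.5275 -0.2665  0.1372] [-0.44  0.29  1.77] [-0.01 -0.02 -0.01] 15.3
0.136 False [ 0.5274 -0.2664  0.1362] [0.13 0.21 2.34] [-0.   -0.1  -0.06] 15.5
```

```bash
cat >> h.py <<'E'
def fz(n=6):
    a=[]
    for _ in range(n): manip.wait(.02); a.append(sensors.get_state()['wrist_force'])
    return np.mean(a,0)
L=np.array([.5272,-.2664]);Y0=-.055+np.pi/2
E
python3 - <<'E'
from h import *
z=.1350
manip.movel([*L,z],feed=.03,guard=8);print(fz())
def sweep(seq):
    for a in seq:
        try: g=manip.movel([*L,z],down(Y0+a),feed=.05,guard=8)
        except manip.MotionError as e: print('ME',e);return None
        f=fz(3);s=sensors.get_state();print(round(a,2),g,f.round(2),np.round(s['wrist_torque'],2)[2],round(s['eef_pos'][2],4),round(s['time_s'],2))
        if f[2]<1.2 or g or f[2]>9: return a
    return None
r=sweep(np.arange(-.08,-.85,-.08))
if r is None:
    r=sweep([-.5,-.2,0,.0]+list(np.arange(.08,.85,.08)))
print(r)
E
```

```text
[ 0.15807164 -0.04636297  4.97495527]
-0.08 False [ 0.71 -0.2   4.54] -0.02 0.1351 16.18
-0.16 False [0.27 0.07 4.84] 0.05 0.135 16.48
-0.24 False [ 0.05 -0.13  5.26] -0.0 0.135 16.77
-0.32 False [0.21 0.42 4.71] -0.05 0.135 17.07
-0.4 False [-0.11 -0.11  5.  ] -0.08 0.135 17.38
-0.48 False [-0.12 -0.11  4.95] -0.02 0.135 17.68
-0.56 False [-0.35  0.62  4.78] -0.09 0.135 17.98
-0.64 False [-0.31 -0.4   4.86] -0.03 0.135 18.27
-0.72 False [0.05 0.43 4.61] -0.01 0.135 18.57
-0.8 False [-0.13  0.2   5.05] -0.06 0.135 18.88
-0.5 False [-0.22 -0.2   5.14] 0.04 0.135 19.38
-0.2 False [0.26 0.45 4.88] 0.03 0.135 19.88
0 False [ 0.18 -0.26  4.66] 0.06 0.135 20.27
0.0 False [-0.34  0.2   5.04] 0.01 0.135 20.57
0.08 False [0.65 0.44 4.66] -0.02 0.135 20.88
0.16 False [0.32 0.11 4.91] -0.0 0.135 21.18
0.24 False [0.27 0.2  4.54] 0.04 0.135 21.48
0.32 False [ 0.49 -0.18  4.5 ] 0.01 0.1349 21.77
0.4 False [-0.04 -0.71 -0.28] 0.04 0.1344 22.07
0.4
```

Run:
```python
from h import *
a=.46
manip.movel([*L,.135],down(Y0+a),feed=.05,guard=8);print(fz())
for z in (.133,.131,.129,.127,.126,.1255,.125,.1245,.124,.1235,.123):
    g=manip.movel([*L,z],feed=.03,guard=7);f=fz(3);s=sensors.get_state()
    print(z,g,np.round(s['eef_pos'],4),f.round(2),np.round(s['wrist_torque'],2),round(s['time_s'],1))
    if g or f[2]>4: break
```

```text
[ 0.0466117   0.20661813 -0.44514673]
0.133 False [ 0.5271 -0.2664  0.1329] [-0.28  0.5  -0.22] [-0.01  0.    0.01] 22.7
0.131 False [ 0.5271 -0.2664  0.1309] [-0.12 -0.01 -0.37] [ 0.02  0.02 -0.01] 23.0
0.129 False [ 0.5272 -0.2664  0.1289] [-0.61 -0.24 -0.7 ] [ 0.07 -0.03 -0.05] 23.3
0.127 False [ 0.5272 -0.2664  0.1269] [ 0.4  -0.22 -0.55] [ 0.05 -0.01 -0.01] 23.6
0.126 False [ 0.5272 -0.2664  0.126 ] [-0.65  0.16 -0.79] [ 0.03 -0.06  0.05] 23.9
0.1255 False [ 0.5272 -0.2664  0.1255] [-0.24 -0.38 -0.56] [-0.02 -0.04  0.05] 24.2
0.125 False [ 0.5272 -0.2664  0.125 ] [ 0.36  0.03 -0.36] [-0.03 -0.05 -0.01] 24.5
0.1245 False [ 0.5273 -0.2664  0.1246] [-0.32 -0.05  0.21] [-0.02 -0.02 -0.05] 24.8
0.124 False [ 0.5273 -0.2665  0.1246] [-1.55  0.48  5.18] [0.08 0.39 0.  ] 25.1
```

Run:
```python
from h import *
manip.movel([*L,.1245],feed=.02);print(fz(3))
for a in list(np.arange(.3,-1.55,-.2))+[-np.pi/2]:
    g=manip.movel([*L,.1245],down(Y0+a),feed=.05,guard=10);f=fz(3);s=sensors.get_state()
    print(round(a,2),g,np.round(s['eef_pos'],4),f.round(2),np.round(s['wrist_torque'],2),round(s['finger_gap'],3),round(s['time_s'],1))
    if g: break
c=snap('wrist','turned.png')
```

```text
[-0.25333137 -0.67223798  2.36125974]
0.3 False [ 0.5273 -0.2662  0.1246] [-1.21  1.05  2.86] [ 0.23  0.23 -0.04] 0.1 25.8
0.1 False [ 0.5273 -0.2662  0.1246] [-0.69  0.99  4.24] [0.27 0.14 0.05] 0.104 26.2
-0.1 False [ 0.5273 -0.2662  0.1246] [-0.87  1.62  4.56] [ 0.49  0.2  -0.01] 0.109 26.6
-0.3 False [ 0.5273 -0.2663  0.1246] [-0.98  2.37  5.24] [0.5  0.19 0.04] 0.109 27.0
-0.5 False [ 0.5273 -0.2662  0.1246] [-1.12  2.56  5.36] [0.62 0.27 0.02] 0.107 27.4
-0.7 False [ 0.5273 -0.2662  0.1246] [-1.38  2.68  5.26] [ 0.65  0.24 -0.01] 0.112 27.8
-0.9 False [ 0.5273 -0.2662  0.1246] [-0.72  2.93  5.3 ] [0.64 0.14 0.04] 0.11 28.2
-1.1 False [ 0.5273 -0.2663  0.1246] [-1.16  2.99  6.04] [0.71 0.21 0.01] 0.107 28.6
-1.3 False [ 0.5273 -0.2663  0.1246] [-0.58  2.34  6.06] [ 0.69  0.22 -0.05] 0.106 29.0
-1.5 False [ 0.5273 -0.2662  0.1246] [-0.71  3.08  5.83] [ 0.66  0.18 -0.02] 0.109 29.4
-1.57 False [ 0.5273 -0.2662  0.1245] [-1.05  2.83  5.85] [0.71 0.2  0.06] 0.109 29.7
```

Run:
```python
from h import *
claw.set_gripper(0.45);print(fz(3))
manip.movel([*L,.20],feed=.08)
manip.move_to([.53,-.254,.32],down(np.pi/2))
c=snap('wrist','after.png');P=cloud(c)
def fit(q):
    (x,y),(w,h),a=cv2.minAreaRect((q[:,:2]*1000).astype(np.float32)); return np.round([x,y,w,h,a],2)
near=(abs(P[...,0]-.527)<.04)&(abs(P[...,1]+.266)<.04)
m=near&(P[...,2]>.14)&(P[...,2]<.16);q=P[m];print('bow',m.sum(),fit(q),np.median(q[:,2]))
m=near&(abs(P[...,2]-.108)<.006)&(c['color'].min(-1)>140);print('plate/collar z',np.percentile(P[m][:,2],[5,25,50,75,95]).round(4))
t=snap('top');
cv2.imwrite('pics/final.png',np.hstack([cv2.resize(c['color'][80:320,180:420],(400,400)),cv2.resize(t['color'][200:310,170:340],(400,259))[:, :] if 0 else cv2.resize(t['color'][160:340,150:400],(400,400))])[:,:,::-1])
print(sensors.get_state()['time_s'])
```

```text
[-0.4218733  -0.09182278 -0.33726789]
bow 526 [ 527.21 -266.78   35.45   10.54   88.68] 0.1448616487252213
plate/collar z [0.1024 0.103  0.1035 0.1046 0.1077]
32.7417
```

View pics/final.png

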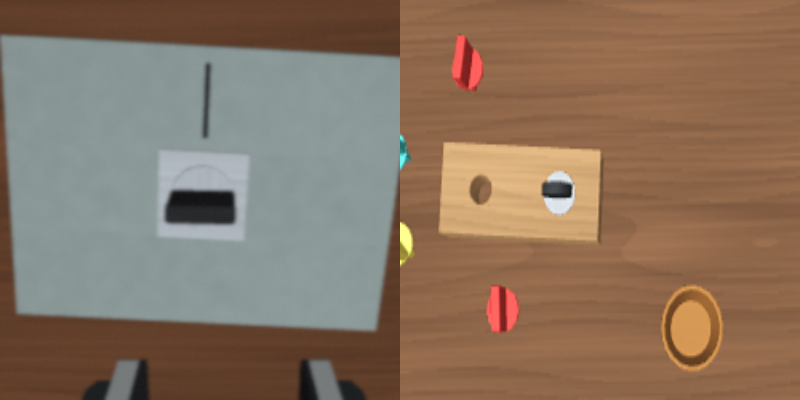

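```bash
python3 -c "
from h import *
print(manip.job_done())"
```

```text
the job is handed in; nothing more can be done
None
```

The rectangular-bow key is fully home in the safe's lock and turned clockwise to stand square across the index line. I handed the job in at about 33 s of the 72 s allowed.

- **Finding the keyway:** I pressed the key on the cam with about 5 N and swept it back and forth. The force dropped to nothing about 0.4 rad anticlockwise of the safe's x axis, which marked the slot. The key then sank without resistance until its collar met the plate.
- **Force:** the readings I took while the key was in the lock never passed about 6–7 N, well under the 30 N limit.
- **Final check of the key:** it stayed in the lock after release. The top of the bow measured about 145 mm high, where 146 mm is expected when fully home. The plate also read about 1 mm low in the same camera.
- **Angle:** the bow measured 88.7° against a target of about 86.9°, so it is about 2° off square. The commanded gripper yaw was exactly square. I took the difference as measurement noise and did not correct it.
- **Turning torque:** the wrist torque about the vertical stayed near zero, within the sensor noise, during the clockwise turn. The cam turning with the key is therefore inferred from the key sinking home and from the final bow angle.
- **Other objects:** in the last picture the stand, the round key and the amber glass look undisturbed. I did not measure their positions again.

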